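# Unlock and pop the sample hatch

## Task

Open the sample port of the reader with the blue hatch by fingertip: push its black lock tab along its slot to the green end as far as it goes, then press the blue hatch all the way down once, near its front edge where the ring marks the spot, let go and see it pop up. Leave it standing open without pushing it down again, keep the orange reader locked and shut, and do not move or lift the things standing around.

Things in the scene. Friction and masses are not known exactly. Their poses are not given: they have to be found in the camera images.
- blue_unit: The sample reader with the BLUE hatch: a fixed flat instrument, 130 mm wide (y), 170 mm long (x, from 90 mm before its origin to 80 mm behind it), white, its deck 52 mm above the bench. Origin: middle of its underside. x points to its rear (away from the robot), y to its left, z up; yaw within 0.3 rad. The hatch covers the rear of the deck, the lock tab stands on the front. It may stand left or right of the orange one.
- orange_unit: The other reader, alike in all but its ORANGE hatch: 130 mm wide (y), 170 mm long (x, from 90 mm before its origin to 80 mm behind it), white, its deck 52 mm above the bench. Same frame. It is to stay locked and shut.
- blue_tab (a point): Centre of the top of the blue unit's black lock tab (18 mm in x, 14 in y, 15 high above the deck, 3 grey ribs), 62 mm before the unit's origin. It slides along the unit's y axis towards -y (to the robot's right), from the red dot to the green dot. The deck beside it is bare; the hatch's front edge is 46 mm behind its centre.
- blue_lock (a joint): Travel of the blue unit's lock tab in m: 0 locked (red end), 0.020 at the stop, unlocked (green end). At the start 0 to 0.003. It slides against about 1.2 N of friction and stays where it is left. While locked, the hatch cannot be pressed in.
- blue_press (a point): Press point of the blue hatch: the black ring of 25 mm on its top face, 14 mm behind its front edge, in the middle of its width; about 63 mm above the bench while shut. It moves with the hatch.
- blue_hatch (a joint): Angle in rad of the blue hatch (78 mm in x, 90 in y, 10 thick, top 11 mm above the deck), hinged at its rear, 66 mm behind the press point. 0 latched shut; pressed, it goes down to a firm stop at -0.12 (8 mm at the press point, 2 to 3 N); the latch lets go at about -0.08, and on release a spring lifts it to +0.6 (front edge 45 mm higher), where it stays. Pushed down again, it latches shut.
- blue_follower (a joint): Sideways place in m of the small latch pin inside the blue unit (not to be touched): 0 while latched, about +0.005 when the hatch is pressed in, about -0.008 once the hatch is open. It is below -0.005 with the hatch nearly down only if an opened hatch is being pushed shut again.
- orange_lock (a joint): As blue_lock, for the orange unit: starts at 0 to 0.003 and is to stay there.
- orange_hatch (a joint): As blue_hatch, for the orange unit: 0 shut, and to stay so.
- bottle: Loose reagent bottle, white with a blue cap, 41 mm across, 80 mm high, in front of the units. Bystander. Origin under its centre.
- vial: Loose sample vial with pink contents and a blue cap, 20 mm across, 48 mm high. Bystander. Origin under its centre.
- petri: Loose culture dish with brown contents, 60 mm across, 15 mm high. Bystander. Origin under its centre.
- marker: Loose black marker pen lying down, 128 mm long, 13 mm high. Bystander. Origin under its middle.
- carton: Loose small yellow carton, 21 x 26 x 19 mm. Bystander. Origin under its centre.
- pot: Loose white plastic pot, 47 mm across, 54 mm high, behind and between the two units. Bystander. Origin under its centre.

How it is judged:
By the outcome, as a careful person would: the job done as asked, in the order asked, and still so for the second after the job is handed in, with the robot touching nothing.
It also fails if it takes over 38 s, if anything falls off the work surface, if the arm or the gripper's body presses on something with over 40 N, if the wrist force passes 120 N, or if a joint passes its speed limit or range.

## Robot

A 7-joint arm with a two-finger parallel gripper is mounted at the origin on the work surface; the furniture and walls round the work are solid. World frame = base frame: x ahead of the robot, y to its left, z up, the work surface at z = 0. Lengths are in m, angles in rad, forces in N, time in s.
With the tool pointing down it reaches from about 0.425 to 0.925 m from the base axis. Payload 6.8 kg.
Tool frame: the origin (TCP) lies midway between the tips of the shut fingers; the grasp point (between the pads) lies 19 mm behind it; z points along the fingers, y is the line along which they close (so a half turn about z gives the same grasp; the last joint's range is limited). The gripper opens to 85 mm and grips with 20 to 120 N. Pads are 22 mm wide; open, the fingers measure 114 mm over their backs; the gripper's body (76 mm by 85 mm) begins 54 mm behind the grasp point. The pads swing forward as they close: fully open they stand 13 mm farther back than shut.
Start: joints at [1.014, 0.477, 0.022, 1.555, -0.011, 1.109, -0.083], TCP at [0.293, -0.608, 0.231] pointing down, gripper open.
Joint ranges: [-2.96, 2.96], [-0.34, 2.1], [-1.41, 1.46], [0.24, 2.44], [-1.37, 4.51], [0.17, 1.92], [-2.96, 2.96]. Speed limits (rad/s): [2.39, 2.39, 3.14, 3.14, 3.14, 3.14, 3.14].

## Interface

Orientations are given as a unit quaternion [w, x, y, z].
In Python, from station import bot, eyes, ticket gives the robot as it stands.
- The arm moves only by the shell command python3 -m crank 'ROWS' [FORCE]. ROWS is text: rows parted by semicolons, each of 7 numbers parted by spaces: the shift along the tool's x, y, z in units of 0.5 m (1.0 is 0.5 m), then the turn, a rotation vector about the tool's x, y, z in units of 180 degrees (1.0 is 180 degrees), then the closure, from 0 (fully open) to 1 (shut). A call has 1 to 20 rows; each row is the pose to reach, as a shift and turn from the pose commanded when the call began, along the tool's axes at that moment, turning the shorter way round; what a row does not reach only later rows make up. A row lasts 1/10 s, in which the tool goes at most 50 mm and 8.59 degrees, less where a joint would pass 70% of its speed; a pose out of reach is approached as far as the arm can. A call with a number of a shift or a turn outside -1 to 1 is refused whole. A call with a gripper value outside its range is refused whole. The fingers move at their own pace and stop on an object; FORCE is the grip in N (left out, the last holds). Time passes only in rows, so rows that repeat a pose let the fingers close. It gives the time, the measured TCP pose, the force, the opening and the grip force at its end, in the units of the state.
- bot.get_obs(): the state, without advancing time (a new reading comes with each control period).
- eyes.read_camera(name): name is "scene" or "top" or "wrist"; returns a dict with "image" (420x560x3 uint8, red, green, blue), "K" (3x3 intrinsics, pixels), "dist" ([k1, k2, p1, p2, k3] as OpenCV has them; the pictures are not rectified), "R" (3x3) and "t" (3): a world point X has camera coordinates R X + t. Camera axes: x right, y down, z forward; pixel columns grow to the right and rows downward; lengths in m; the calibration is good to about 2 mm. A picture is of the moment at which its call begins. There is no depth.
- ticket.hand_in(): hands the job in; it is judged then, once.
The state is a dict: "t": time; "q": joint angles; "joint_vel": joint speeds; "joint_torque": joint torques, N m; "eef_pos": TCP position; "tool_rot": TCP orientation; "contact_force": force on the tool from outside, world axes, zero at the start; "torque": the same for the moment, N m; "gripper_width": opening from 0.0 (shut) to 1.0 (fully open); "grasp_force": force on a finger pad.
Only numpy, scipy, OpenCV 4.12 (cv2) and the standard library are available. Lean on these libraries where they do the work, as an engineer would, in place of code of your own. Each camera call takes 0.05 s, during which the arm holds its last target. There are 200 camera calls.

## Working session

There is one attempt and no reset: what is moved stays moved. The work goes in short steps, Python scripts to look and compute and a shell command to move; the robot and the scene stay as the last step left them, time stands still between calls to the robot, and variables do not carry over. Pictures are saved under pics/ and viewed, at most 10 in all, crops included, and the job is handed in when it is done.

```bash
mkdir -p pics; ls
python3 - <<'E'
from station import bot, eyes
import cv2,pickle
o=bot.get_obs();print(o)
d={}
for n in("scene","top"):
    c=eyes.read_camera(n);d[n]=c
    cv2.imwrite(f"pics/{n}0.png",c["image"][:,:,::-1]); print(n,c["K"],c["dist"],c["R"],c["t"])
pickle.dump(d,open("c0.pkl","wb"))
E
```

```text
pics
{'t': 0.0, 'q': array([ 1.01388375,  0.47780943,  0.02230514,  1.55648088, -0.01156376,
        1.10929238, -0.08312898]), 'joint_vel': array([-0.00042677, -0.00020875, -0.0004359 , -0.00012557, -0.00093306,
        0.00040471,  0.00168071]), 'joint_torque': array([-1.82598083e-04, -5.96439743e+01,  1.60775911e+00, -2.81203830e+01,
        1.24326753e-02,  9.05654335e-03,  4.03200681e-05]), 'eef_pos': array([ 0.2926368 , -0.60759071,  0.23030635]), 'tool_rot': array([-9.00772246e-04,  9.74926572e-01,  2.22524854e-01, -2.39747255e-04]), 'contact_force': array([-1.07404517,  0.79507368, -0.26271989]), 'torque': array([-0.02825369,  0.02138985, -0.01108796]), 'grasp_force': 0.0, 'gripper_width': 1.0008532603641447}
scene [[486.26306854   0.         285.05770728]
 [  0.         486.26306854 207.83218089]
 [  0.           0.           1.        ]] [0.06063732 0.         0.         0.         0.        ] [[ 7.61618040e-01 -6.48025819e-01 -7.06137614e-04]
 [-3.64286729e-01 -4.27240715e-01 -8.27502598e-01]
 [ 5.35941358e-01  6.30498144e-01 -5.61461442e-01]] [-0.3842203   0.22801024  0.71306578]
top [[387.28837504   0.         278.39196595]
 [  0.         387.28837504 204.66849569]
 [  0.           0.           1.        ]] [-0.09385802  0.          0.          0.          0.        ] [[-0.01843883 -0.99929082 -0.03283102]
 [-0.98535521  0.0237293  -0.16885504]
 [ 0.16951434  0.02923673 -0.98509396]] [0.02699413 0.49705108 0.85750952]
```

View pics/top0.png

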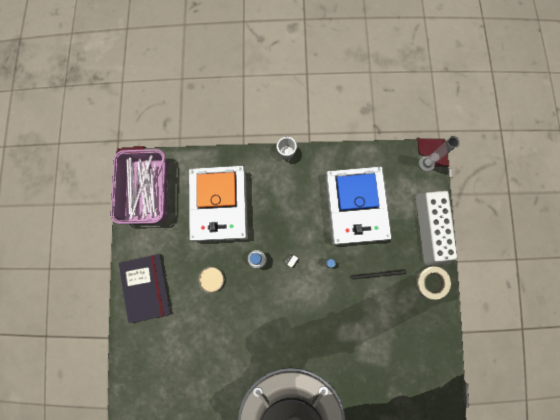

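View pics/scene0.png

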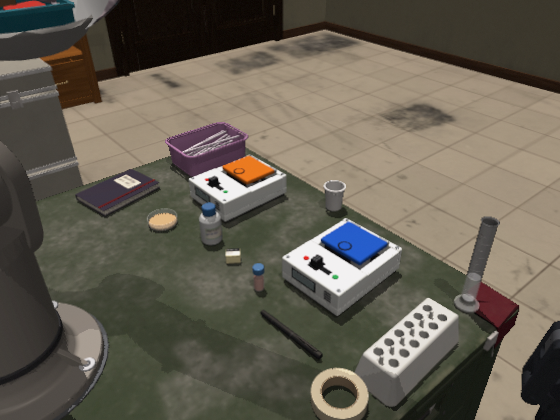

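The top view shows the blue unit on the right, with its hatch at about (357,190), tab at (359,229), red dot at (348,230) and green dot at (376,228). The vial is at (331,264) and the pen at (378,273). The scene view agrees, with the blue hatch at about (355,242) and the tab at (318,262).

```bash
cat > h.py <<'E'
import numpy as np, cv2
from scipy.spatial.transform import Rotation as Rt
def ray(c,uv,z):
    p=cv2.undistortPoints(np.array(uv,float).reshape(-1,1,2),c["K"],np.array(c["dist"])).reshape(-1,2)
    d=np.c_[p,np.ones(len(p))]@c["R"]; o=-c["R"].T@c["t"]
    return o+d*((z-o[2])/d[:,2])[:,None]
def tri(c1,u1,c2,u2):
    P=[];
    for c,u in((c1,u1),(c2,u2)):
        a=ray(c,[u],0.)[0];o=-c["R"].T@c["t"];d=(a-o)/np.linalg.norm(a-o);P.append((o,np.eye(3)-np.outer(d,d)))
    return np.linalg.solve(sum(M for _,M in P),sum(M@o for o,M in P))
def rot(q): return Rt.from_quat([q[1],q[2],q[3],q[0]])
def move(obs,p,yaw,pitchback=0):
    """shift units / turn units from current pose to tcp p, tool down, tool x at world angle yaw"""
    R0=rot(obs["tool_rot"]); x=np.array([np.cos(yaw),np.sin(yaw),0]);z=np.array([0,0,-1.])
    R1=Rt.from_matrix(np.c_[x,np.cross(z,x),z])
    return (R0.inv().apply(p-obs["eef_pos"])/.5).round(4),((R0.inv()*R1).as_rotvec()/np.pi).round(4)
E
python3 - <<'E'
from h import *; import pickle
d=pickle.load(open("c0.pkl","rb"))
B={}
for n,c in d.items():
    im=c["image"];hsv=cv2.cvtColor(im,cv2.COLOR_RGB2HSV)
    m=cv2.inRange(hsv,(105,150,60),(130,255,255))
    cs=sorted(cv2.findContours(m,0,2)[0],key=cv2.contourArea)[-1]
    q=cv2.approxPolyDP(cs,0.05*cv2.arcLength(cs,True),True).reshape(-1,2)
    print(n,cv2.contourArea(cs),q.tolist()); w=ray(c,q,.063);print(w.round(4),w.mean(0).round(4))
    for nm,lo,hi in(("red",(0,130,100),(8,255,255)),("green",(45,120,80),(85,255,255))):
        k,_,st,ce=cv2.connectedComponentsWithStats(cv2.inRange(hsv,lo,hi))
        for i in range(1,k):
            g=ray(c,[ce[i]],.052)[0]
            if 3<st[i,4]<60 and .5<g[0]<.9: print(nm,st[i,4],ce[i].round(1),g.round(4))
c=d["top"]; r=c["image"][150:250,310:400]
cv2.imwrite("pics/crop_t.png",cv2.resize(r[:,:,::-1],None,fx=6,fy=6,interpolation=2))
r=d["scene"]["image"][210:310,270:410]
cv2.imwrite("pics/crop_s.png",cv2.resize(r[:,:,::-1],None,fx=5.5,fy=5.5,interpolation=2))
E
```

```text
scene 1431.0 [[321, 239], [359, 264], [386, 245], [348, 222]]
[[ 0.4802 -0.1261  0.063 ]
 [ 0.4813 -0.2147  0.063 ]
 [ 0.5539 -0.2108  0.063 ]
 [ 0.5536 -0.1215  0.063 ]] [ 0.5173 -0.1683  0.063 ]
top 1224.5 [[373, 174], [337, 177], [340, 209], [378, 205]]
[[ 0.5603 -0.203   0.063 ]
 [ 0.5552 -0.1198  0.063 ]
 [ 0.4807 -0.1233  0.063 ]
 [ 0.4878 -0.2099  0.063 ]] [ 0.521 -0.164  0.063]
```

View pics/crop_t.png

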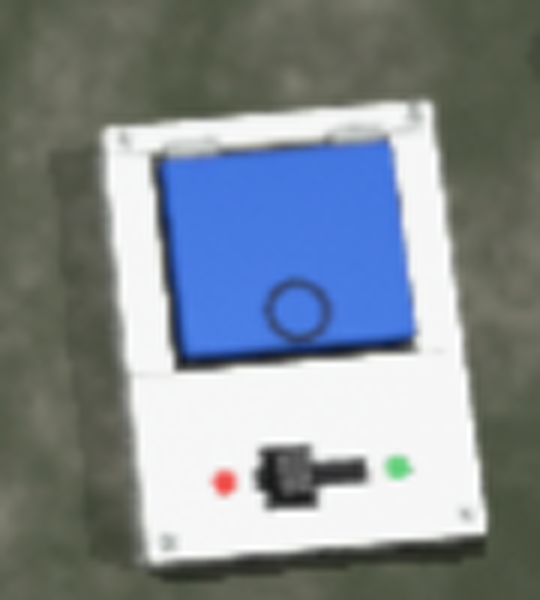

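View pics/crop_s.png

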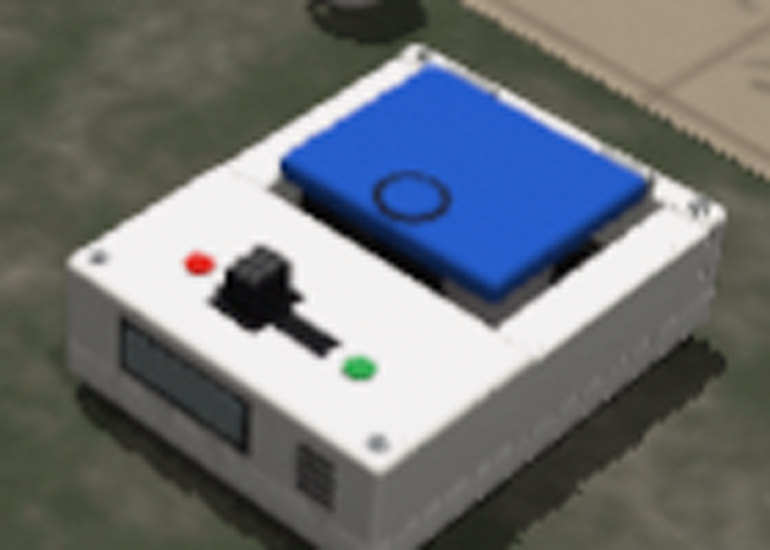

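The crops show the ring at crop-pixel (298,310) from the top and (412,197) in the scene view. The tab top is at (296,473) and (262,262), the red dot at (225,483) and (200,264), and the green dot at (398,467) and (359,369). The tab is at its red end.

Run:
```python
from h import *; import pickle
from station import bot
d=pickle.load(open("c0.pkl","rb"));T,S=d["top"],d["scene"]
f=lambda p:((p[0]+.5)/6-.5+310,(p[1]+.5)/6-.5+150)
g=lambda p:((p[0]+.5)/5.5-.5+270,(p[1]+.5)/5.5-.5+210)
P={}
for n,a,b,z in(("ring",(298,310),(412,197),.063),("tab",(296,473),(262,262),.067),("red",(225,483),(200,264),.052),("green",(398,467),(359,369),.052),("hFL",(180,362),(283,165),.063),("hFR",(414,338),(490,292),.063),("hRL",(160,155),(432,62),.063),("hRR",(388,142),(650,183),.063)):
    P[n]=tri(T,f(a),S,g(b)); P[n][2]; print(n,P[n].round(4),ray(T,[f(a)],z)[0].round(4),ray(S,[g(b)],z)[0].round(4))
v=lambda a,b:np.degrees(np.arctan2(*(P[a]-P[b])[[1,0]]))
print(v("ring","tab"),v("hRL","hFL"),v("hRR","hFR"),v("red","green")-90,v("hFL","hFR")-90)
# vial cap, other
print("vial",ray(T,[(331,264)],.048),"bottle",ray(T,[(257,259)],.08))
o=bot.get_obs();R=rot(o["tool_rot"]).as_matrix();print(R.round(3))
```

```text
ring [ 0.4969 -0.1672  0.0651] [ 0.4975 -0.1678  0.063 ] [ 0.4986 -0.1653  0.063 ]
tab [ 0.4353 -0.1629  0.0692] [ 0.4352 -0.1631  0.067 ] [ 0.4376 -0.1612  0.067 ]
red [ 0.4335 -0.1384  0.0539] [ 0.4337 -0.1387  0.052 ] [ 0.435  -0.1368  0.052 ]
green [ 0.4376 -0.2039  0.0536] [ 0.4381 -0.2046  0.052 ] [ 0.4384 -0.2025  0.052 ]
hFL [ 0.4805 -0.1237  0.0597] [ 0.4787 -0.1223  0.063 ] [ 0.4791 -0.1274  0.063 ]
hFR [ 0.4855 -0.2111  0.0614] [ 0.4857 -0.2111  0.063 ] [ 0.4834 -0.2121  0.063 ]
hRL [ 0.5587 -0.118   0.0615] [ 0.5589 -0.1183  0.063 ] [ 0.5564 -0.1192  0.063 ]
hRR [ 0.563  -0.2069  0.0605] [ 0.562 -0.206  0.063] [ 0.5609 -0.2089  0.063 ]
-4.008590383618066 4.147037493700625 3.120957309228285 3.5763822610569207 3.2400654793622152
vial [[ 0.35831646 -0.09964227  0.048     ]] bottle [[0.37191025 0.06425349 0.08      ]]
[[ 0.901  0.434 -0.001]
 [ 0.434 -0.901  0.001]
 [-0.    -0.002 -1.   ]]
```

Run:
```python
from h import *
from station import bot
o=bot.get_obs();yaw=np.radians(3.6)
print(move(o,np.array([.4350,-.1300,.120]),yaw))
```

```text
(array([ 0.6711, -0.7368,  0.222 ]), array([-5.000e-04,  1.000e-04,  1.229e-01]))
```

```bash
python3 -m crank '0.671 -0.737 0 0 0 0.123 1;0.671 -0.737 0 0 0 0.123 1;0.671 -0.737 0 0 0 0.123 1;0.671 -0.737 0 0 0 0.123 1;0.671 -0.737 0 0 0 0.123 1;0.671 -0.737 0 0 0 0.123 1;0.671 -0.737 0 0 0 0.123 1;0.671 -0.737 0 0 0 0.123 1;0.671 -0.737 0 0 0 0.123 1;0.671 -0.737 0 0 0 0.123 1;0.671 -0.737 0 0 0 0.123 1;0.671 -0.737 0 0 0 0.123 1;0.671 -0.737 0 0 0 0.123 1;0.671 -0.737 0.222 0 0 0.123 1;0.671 -0.737 0.222 0 0 0.123 1;0.671 -0.737 0.222 0 0 0.123 1;0.671 -0.737 0.222 0 0 0.123 1;0.671 -0.737 0.222 0 0 0.123 1' 40
python3 - <<'E'
from h import *
from station import bot,eyes
o=bot.get_obs();print(o["eef_pos"],rot(o["tool_rot"]).as_matrix().round(3),o["contact_force"],o["gripper_width"])
print(move(o,np.array([.4350,-.1300,.058]),np.radians(3.6)))
c=eyes.read_camera("wrist");a=c["image"][:,:,::-1]
s=eyes.read_camera("scene");b=s["image"][170:310,250:410,::-1]
cv2.imwrite("pics/v1.png",np.hstack([cv2.resize(a,(480,360)),cv2.resize(b,(320,280))[:,:,:] if 0 else cv2.copyMakeBorder(cv2.resize(b,(320,280)),40,40,0,0,0)]))
E
```

```text
t: 1.9
eef_pos: [0.4364, -0.1315, 0.1218]
tool_rot: [0.0, 1.0, 0.031, 0.001]
contact_force: [0.6, 0.4, 0.7]
gripper_width: -0.004
grasp_force: 0.0
[ 0.43635129 -0.13145855  0.12178787] [[ 0.998  0.061  0.002]
 [ 0.061 -0.998 -0.001]
 [ 0.002  0.001 -1.   ]] [0.5703301  0.39504408 0.72695634] -0.0036484734832376384
(array([-0.0027, -0.0032,  0.1276]), array([ 0.0002, -0.0006, -0.0006]))
```

View pics/v1.png

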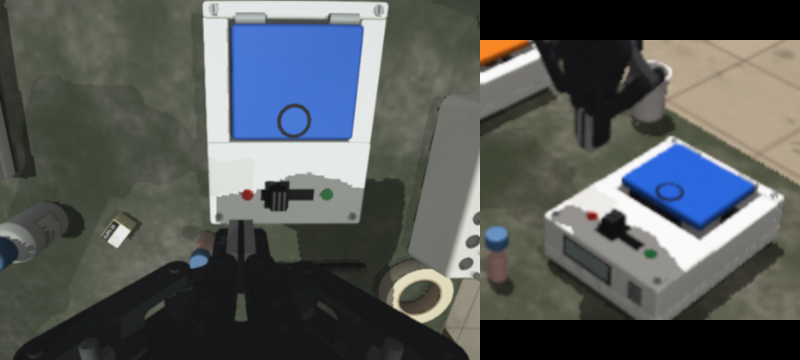

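The wrist view shows the shut fingertips at (240,222), left of and in front of the tab at (277,196). That leaves clear deck to go down on, beside the red dot at (247,195).

```bash
python3 -m crank '-0.002 0 0.06 0 0 0 1;-0.002 0 0.1 0 0 0 1;-0.002 0 0.116 0 0 0 1;-0.002 0 0.126 0 0 0 1;-0.002 0 0.126 0 0 0 1;-0.002 0 0.126 0 0 0 1'
python3 - <<'E'
from h import *
from station import bot,eyes
o=bot.get_obs();print(o["eef_pos"],o["contact_force"])
c=eyes.read_camera("wrist");a=c["image"][130:330,180:420,::-1]
s=eyes.read_camera("scene");b=s["image"][200:310,270:400,::-1]
cv2.imwrite("pics/v2.png",np.hstack([cv2.resize(a,(400,333)),cv2.resize(b,(394,333))]))
P=np.array([o["eef_pos"]]);
for k in(c,s): print(cv2.projectPoints(P,cv2.Rodrigues(k["R"])[0],k["t"],k["K"],np.array(k["dist"]))[0].ravel())
E
```

```text
t: 2.6
eef_pos: [0.4351, -0.1309, 0.0582]
tool_rot: [0.0, 1.0, 0.031, 0.001]
contact_force: [0.8, 0.6, -1.1]
gripper_width: -0.001
grasp_force: 0.0
[ 0.43510779 -0.13085956  0.05822376] [ 0.80472459  0.57788188 -1.09939831]
[278.85218464 270.61323799]
[303.74878205 253.05064265]
```

View pics/v2.png

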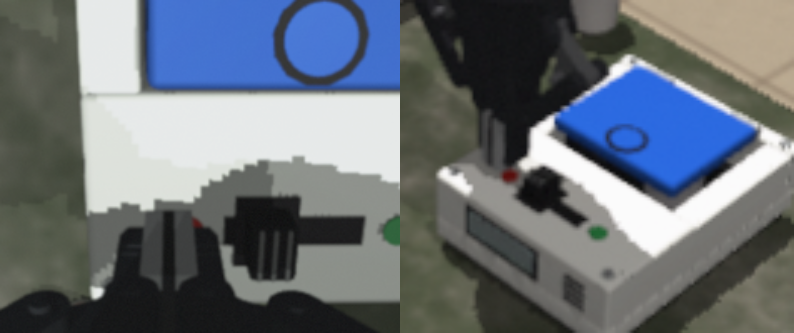

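The fingertips stand on the deck just left of the tab and line up with it in x. They show at crop (168,225), the tab base at (260,230). Now I push toward the green end.

```bash
python3 -m crank '0 0.01 0 0 0 0 1;0 0.016 0 0 0 0 1;0 0.022 0 0 0 0 1;0 0.028 0 0 0 0 1;0 0.034 0 0 0 0 1;0 0.04 0 0 0 0 1;0 0.046 0 0 0 0 1;0 0.046 0 0 0 0 1'
python3 - <<'E'
from h import *
from station import bot,eyes
o=bot.get_obs();print(o["eef_pos"],o["contact_force"])
c=eyes.read_camera("wrist");a=c["image"][130:330,180:420,::-1]
s=eyes.read_camera("scene");b=s["image"][200:310,270:400,::-1]
cv2.imwrite("pics/v3.png",np.hstack([cv2.resize(a,(400,333)),cv2.resize(b,(394,333))]))
E
```

```text
t: 3.5
eef_pos: [0.4358, -0.1542, 0.0573]
tool_rot: [0.0, 1.0, 0.031, 0.0]
contact_force: [0.1, -0.6, 0.1]
gripper_width: -0.001
grasp_force: 0.1
[ 0.43582774 -0.15415962  0.05732637] [ 0.06523843 -0.57706442  0.08355045]
```

View pics/v3.png

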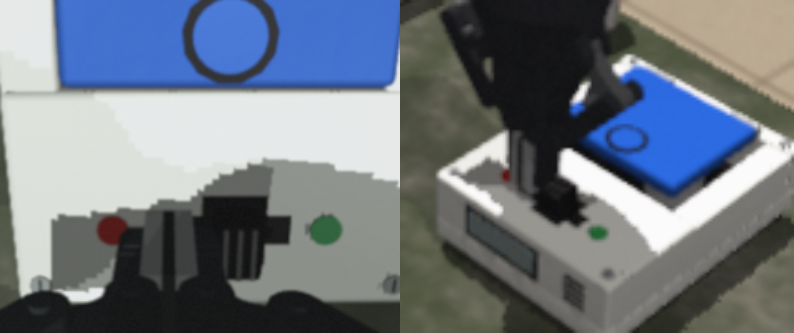

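The tab, at crop (243,250), is now roughly 13 mm nearer the green dot at (325,230). About 5–7 mm of travel is left.

```bash
python3 -m crank '0 0.005 0 0 0 0 1;0 0.01 0 0 0 0 1;0 0.014 0 0 0 0 1;0 0.014 0 0 0 0 1'; python3 -m crank '0 0.004 0 0 0 0 1;0 0.004 0 0 0 0 1'
```

```text
t: 4.0
eef_pos: [0.436, -0.1601, 0.0571]
tool_rot: [-0.0, 1.0, 0.031, -0.0]
contact_force: [-0.4, 3.4, -1.0]
gripper_width: 0.0
grasp_force: 1.5
t: 4.2
eef_pos: [0.4359, -0.1605, 0.0571]
tool_rot: [-0.001, 0.999, 0.032, -0.001]
contact_force: [-0.3, 8.4, 2.2]
gripper_width: -0.0
grasp_force: 4.4
```

The force jumped to 8.4 N with almost no motion, so the tab is at its stop. Next I back off, lift, and check it in the picture before going over the ring.

```bash
python3 -m crank '0 -0.02 0 0 0 0 1;0 -0.02 0 0 0 0 1;0 -0.02 -0.07 0 0 0 1;0 -0.02 -0.12 0 0 0 1;0 -0.02 -0.12 0 0 0 1;0 -0.02 -0.12 0 0 0 1'
python3 - <<'E'
from h import *
from station import bot,eyes
o=bot.get_obs();print(o["eef_pos"],o["contact_force"])
c=eyes.read_camera("wrist");a=c["image"][90:290,200:440,::-1]
s=eyes.read_camera("scene");b=s["image"][200:310,270:400,::-1]
cv2.imwrite("pics/v4.png",np.hstack([cv2.resize(a,(400,333)),cv2.resize(b,(394,333))]))
# ring from wrist: blue hatch fill, hole (dark ring) centroid
im=c["image"];hsv=cv2.cvtColor(im,cv2.COLOR_RGB2HSV);m=cv2.inRange(hsv,(105,120,60),(130,255,255))
cs,h=cv2.findContours(m,cv2.RETR_CCOMP,cv2.CHAIN_APPROX_NONE)
for k,q in enumerate(cs):
    if h[0][k][3]>=0 and cv2.contourArea(q)>60:
        e=cv2.fitEllipse(q);print(e,ray(c,[e[0]],.063),move(o,np.r_[ray(c,[e[0]],.063)[0][:2],.075],np.radians(3.6)))
E
```

```text
t: 4.8
eef_pos: [0.436, -0.1533, 0.1177]
tool_rot: [0.001, 1.0, 0.031, 0.001]
contact_force: [0.3, 0.9, -0.1]
gripper_width: -0.001
grasp_force: 0.0
[ 0.43596617 -0.15327393  0.11768519] [ 0.31309139  0.90199508 -0.0902214 ]
((307.9786376953125, 138.59263610839844), (39.95462417602539, 41.299129486083984), 22.707849502563477) [[ 0.49663972 -0.16713661  0.063     ]] (array([0.1193, 0.0351, 0.0856]), array([ 0.0003, -0.0005, -0.0003]))
```

View pics/v4.png

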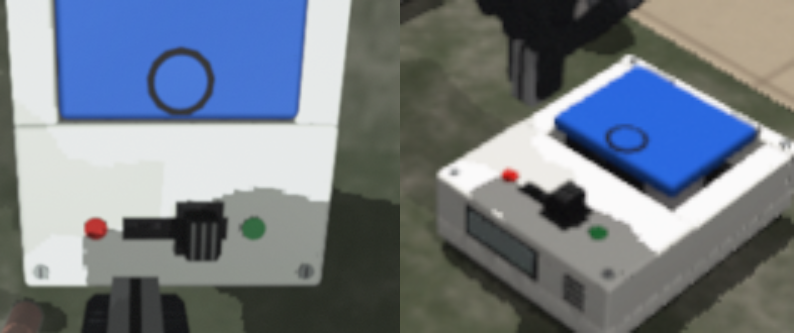

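The tab stands at the green end, at crop (203,228) beside the green dot at (253,228). The ring measured from close by is at (0.497, -0.167).

```bash
python3 -m crank '0.07 0.02 0 0 0 0 1;0.119 0.035 0 0 0 0 1;0.119 0.035 0.05 0 0 0 1;0.119 0.035 0.086 0 0 0 1;0.119 0.035 0.086 0 0 0 1;0.119 0.035 0.086 0 0 0 1'; python3 -m crank '0 0 0.01 0 0 0 1;0 0 0.02 0 0 0 1;0 0 0.026 0 0 0 1;0 0 0.032 0 0 0 1;0 0 0.036 0 0 0 1;0 0 0.04 0 0 0 1;0 0 0.04 0 0 0 1'
```

```text
t: 5.5
eef_pos: [0.4954, -0.1662, 0.0736]
tool_rot: [-0.0, 1.0, 0.031, -0.001]
contact_force: [-0.4, 0.4, 1.4]
gripper_width: -0.001
grasp_force: 0.0
t: 6.2
eef_pos: [0.4961, -0.1666, 0.0555]
tool_rot: [0.0, 1.0, 0.031, -0.0]
contact_force: [-6.1, -0.4, 14.9]
gripper_width: -0.001
grasp_force: 8.0
```

It reached the firm stop: 15 N at z = 0.0555, about 7.5 mm down. I release now.

```bash
python3 -m crank '0 0 -0.1 0 0 0 1;0 0 -0.2 0 0 0 1;0 0 -0.3 0 0 0 1;0 0 -0.34 0 0 0 1;0 0 -0.34 0 0 0 1;0 0 -0.34 0 0 0 1;0 0 -0.34 0 0 0 1;0 0 -0.34 0 0 0 1;0 0 -0.34 0 0 0 1;0 0 -0.34 0 0 0 1'
python3 - <<'E'
from h import *
from station import bot,eyes
o=bot.get_obs();print(o["eef_pos"],o["contact_force"])
s=eyes.read_camera("scene");b=s["image"][:,:,::-1]
t=eyes.read_camera("top")["image"][140:300,180:420,::-1]
cv2.imwrite("pics/v5.png",np.hstack([cv2.resize(b[120:330,120:420],(400,280)),cv2.resize(t,(400,280))]))
E
```

```text
t: 7.2
eef_pos: [0.4959, -0.1663, 0.2236]
tool_rot: [-0.0, 1.0, 0.031, -0.001]
contact_force: [0.1, -0.0, 0.4]
gripper_width: -0.001
grasp_force: 0.0
[ 0.49589377 -0.16627957  0.22360291] [ 0.14516043 -0.00672805  0.39769117]
```

View pics/v5.png

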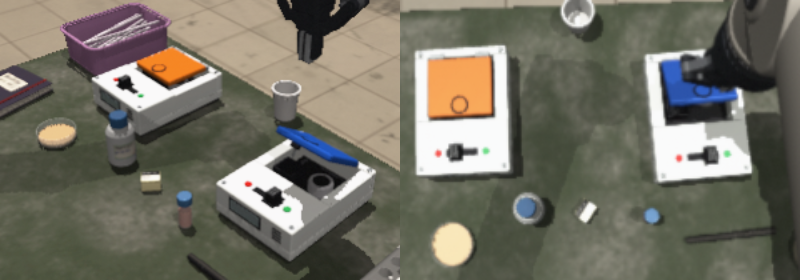

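The blue hatch stands open at (317,145) with the port visible beneath it, and its tab is at the green end. The orange unit is shut and locked at (160,72), and the bystanders stand where they were.

```bash
python3 -c "
from station import ticket
print(ticket.hand_in())"
```

```text
the job is handed in; nothing more can be done
None
```

The blue reader is unlocked, its hatch was pressed once to the stop and popped up, and it stands open; the orange reader and the bystanders were left untouched, and the job was handed in at about 7 s.

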